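# Nudge the collar nest plate onto its locating pins and latch it

## Robot

A 6-joint arm with a two-finger parallel gripper is mounted at the origin on a cart in front of the work surface, level with it; the furniture and walls round the work are solid. World frame = base frame: x ahead of the robot, y to its left, z up, the work surface at z = 0. Lengths are in m, angles in rad, forces in N, time in s.
With the tool pointing down it reaches from about 0.375 to 0.925 m from the base axis. Payload 5.7 kg.
Tool frame: the origin (TCP) lies midway between the tips of the shut fingers; the grasp point (between the pads) lies 19 mm behind it; z points along the fingers, x is the direction in which the jaws open and shut, and the axes are right-handed (so a half turn about z gives the same grasp; the last joint's range is limited). The gripper opens to 88 mm and grips with 3 to 60 N. Pads are 20 mm wide; open, the fingers measure 115 mm over their backs; the gripper's body (75 mm by 178 mm) begins 61 mm behind the grasp point.
Start: joints at [-1.348, 0.359, 1.51, -0, 1.272, -0.115], TCP at [0.199, -0.566, 0.223] pointing down, gripper open.
Joint ranges: [-2.97, 2.97], [-1.01, 2.36], [0.21, 2.38], [-0.96, 4.11], [0.2, 2.71], [-2.98, 2.98]. Speed limits (rad/s): [2.39, 2.39, 3.14, 3.14, 3.14, 3.14].

## Interface

Orientations are given as a unit quaternion [x, y, z, w].
In Python, from bench import move_ptp, servo_line, goto_joints, move_gripper, sleep, inverse_kinematics, capture, PlanningError, close_job, spot_in, silhouettes, current_clock, current_joint_pos, current_qvel, current_joint_torque, current_position, current_orientation, current_force, current_torque, current_finger_gap gives the robot as it stands. Calls block until the motion is done:
- move_ptp(position, orientation): joint-space move of the TCP to a pose.
- servo_line(position, orientation=None, rate=0.15, contact_N=None): straight line of the TCP; orientation=None keeps the orientation; rate is the mean speed in m/s. With contact_N (N) it stops when the force on the tool has changed by that much, and returns True; else False.
- goto_joints(angles): joint-space move.
- move_gripper(opening): finger opening in m; the grip force is fixed at half the most; returns when the fingers have stopped.
- sleep(seconds).
- inverse_kinematics(position, orientation): joint angles nearest the present ones, or None.
- capture(name): name is "side" or "top"; returns a dict with "image" (400x640x3 uint8, blue, green, red), "range_z" (400x640 float32, m along the optical axis (not along the pixel's ray), 0 where there is no reading), "intrinsics" (3x3 intrinsics, pixels), "R" (3x3) and "t" (3): a world point X has camera coordinates R X + t. Camera axes: x right, y down, z forward; pixel columns grow to the right and rows downward; lengths in m; the calibration is good to about 2 mm. A picture is of the moment at which its call begins.
A pose or a line that the arm cannot do raises PlanningError and nothing moves.
- close_job(): hands the job in, once; it reports no verdict.
Trained networks look in the newest picture that a camera, given by its name, has taken for a name from the list of things; names that differ only in an ending like _2 or _b are one class to them, and where a whole thing is asked for, a point or a joint stands for the part that bears it (a point fixed in the world has none). Each returns a list of dicts, best first, with "conf" (0 to 1); they miss things now and then, are a little off and sometimes report something else, mostly with a low value. They report only what shows in the picture. A call takes as long as a camera call.
- spot_in(camera, query): "xy" ([column, row] in pixels, amid what is visible of it).
- silhouettes(camera, query): "region" (400x640 bool, what is visible of it) and "xy" ([column, row] in pixels, amid what is visible of it).
Readings, each from a call of its own:
- current_clock(): time.
- current_joint_pos(): joint angles.
- current_qvel(): joint speeds.
- current_joint_torque(): joint torques, N m.
- current_position(): TCP position.
- current_orientation(): TCP orientation.
- current_force(): force on the tool from outside, world axes, zero at the start.
- current_torque(): the same for the moment, N m.
- current_finger_gap(): finger opening in m.
Only numpy, scipy, OpenCV 4.12 (cv2) and the standard library are available. Lean on these libraries where they do the work, as an engineer would, in place of code of your own. Each camera call takes 0.05 s, during which the arm holds its last target.

## Task

The nest plate of the collar gauging fixture was set down cocked, riding on its two locating pins. Push it sideways with the fingers, without picking it up, until both holes drop over the pins and it lies flat on the base. Then push the red swing latch by its black grip all the way round to its stop, so that the strap lies over the plate's back edge, and leave the things around the fixture where they are.

Things in the scene. Friction and masses are not known exactly. Their poses are not given: they have to be found in the camera images.
- fixture_base: dark steel slab fixed to the bench, 195 (x) x 215 (y) x 15 mm, seat of the plate. Origin: centre of its underside, on the bench top; +x to its back (away from the robot), +y to its left, z up. Flat top 15 mm above the bench. Locating pins stand at x = 0, y = +58 and -58 mm, the latch post at x = +76, y = 0. Placed and turned anew each time (up to 0.3 rad).
- pin_left (a point): tip of the left locating pin (base frame y = +58 mm), 9.5 mm above the base's top. Pin: polished steel, 10 mm diameter for the lower 4 mm, then a steep taper to about 3 mm at the tip, so that it draws the plate in once a hole comes within about 3 mm.
- pin_right (a point): tip of the right locating pin (base frame y = -58 mm), same shape.
- nest_plate: loose aluminium plate 110 (x) x 155 (y) x 12 mm, 0.4-0.63 kg. Origin: centre of underside; +x to its back, +y left. 12 mm through holes at x = 0, y = +58/-58 mm. Seated: axes as the base's, underside 15, top 27 mm above the bench. Starts cocked: 15-28 mm too far front, up to 13 mm aside, up to 0.13 rad turned; rides on both pin tips, front edge on the base, back edge up to 14 mm in the air. A plated collar (ring, 9 mm high) is held on its top.
- hole_left (a point): centre of the left hole at the plate's underside (plate frame y = +58 mm); goes over the left pin.
- hole_right (a point): centre of the right hole at the plate's underside (plate frame y = -58 mm); goes over the right pin.
- latch (a joint): angle of the red swing latch about its upright post, rad. 0: closed at its stop, strap over the plate's back edge, tail with grip pointing to the base's +x. Positive opens anticlockwise seen from above: at 1.5 the grip points to the base's +y. Starts at 1.1-1.5; stays where left (about 1.5 N at the grip), no spring. Strap underside 29 mm above the bench, so it cannot pass over a raised back edge.
- latch_pivot (a point): on the latch's vertical turning axis (base frame x = +76 mm, y = 0), 33 mm above the bench.
- latch_grip (a point): centre of the latch's upright black grip, a round stub of 18 mm diameter, 44 mm from the turning axis, 56 mm above the bench; the stub's top is at 69 mm and its thick part begins at 47 mm; the red tail beneath it is 29 to 37 mm above the bench.
- plug_gauge: bystander: plug gauge with a red ring, 39 x 108 x 39 mm, lying right of the fixture; origin at the centre of its underside.
- grease_tin: bystander: flat round tin, blue lid, 70 mm wide, 31 mm high, in front of the fixture on the left; origin at the centre of its underside.
- spare_collar: bystander: a spare zinc-plated ring with an ear, 62 mm, lying on the bench; origin at the centre of its underside.
- ring_stack_4: bystander: stack of rings on a peg, 73 x 63 x 109 mm, left of the fixture; origin at the centre of its underside.

How it is judged:
On the way, in this order (a step that is already met when the one before it is completed fails the run):
1. the nest plate has dropped over both pins and lies flat on the base (height (world z) of nest_plate below 0.0175 m and angle between nest_plate's own z axis and vertical below 0.03 rad and horizontal distance between hole_left and pin_left below 0.003 m and horizontal distance between hole_right and pin_right below 0.003 m), for 0.2 s.
2. the latch is turned to its stop over the seated plate (all of step 1 and value of joint latch below 0.12 rad), for 0.2 s.
At the end, for the whole second after the job is handed in: Plate flat on the base (underside within 2.5 mm of its top, tilt under 0.03 rad) and at rest, each hole within 3 mm of its own pin's axis; latch within 0.12 rad of its closed stop; bystanders within 25 mm of where they stood (all of step 2 and linear speed of nest_plate below 0.02 m/s); the robot touches nothing.
It fails at once if the plate is lifted off the fixture or tipped up (height (world z) of nest_plate above 0.038 m or angle between nest_plate's own z axis and vertical above 0.3 rad).
It fails at once if a thing beside the fixture is moved by more than 25 mm (distance of any of plug_gauge, grease_tin, spare_collar, ring_stack_4 from where it was at the start of the episode above 0.025 m).
It also fails if it takes over 67 s, if anything falls off the work surface, if the arm or the gripper's body presses on something with over 40 N, if the wrist force passes 120 N, or if a joint passes its speed limit or range.

## Working session

There is one attempt and no reset: what is moved stays moved. The work goes in short steps, each a Python script; the robot and the scene stay as the last script left them, time stands still between calls to the robot, and variables do not carry over. Pictures are saved under pics/ and viewed, and the job is handed in when it is done.

```bash
ls; mkdir -p pics; python3 - <<'E'
from bench import *
import cv2,numpy as np
for n in ["top","side"]:
    c=capture(n); cv2.imwrite(f"pics/{n}0.png",c["image"]); np.savez(f"{n}0.npz",**c)
    print(n,c["intrinsics"].tolist(),c["R"].round(3).tolist(),c["t"].round(3).tolist())
    for q in ["pin_left","pin_right","nest_plate","hole_left","hole_right","latch_pivot","latch_grip","latch","fixture_base","plug_gauge","grease_tin","spare_collar","ring_stack_4"]:
        try:
            print(n,q,[(np.round(d["xy"]).tolist(),round(d["conf"],2)) for d in spot_in(n,q)][:3])
        except Exception as e: print(q,e)
print(current_clock())
E
```

```text
pics
top [[461.94518474470846, 0.0, 317.91938155057557], [0.0, 461.94518474470846, 196.08289037705484], [0.0, 0.0, 1.0]] [[0.01, -1.0, 0.003], [-0.996, -0.011, -0.088], [0.088, -0.002, -0.996]] [-0.051, 0.562, 1.184]
top pin_left [([301.0, 192.0], 0.65)]
top pin_right [([307.0, 191.0], 0.82)]
top nest_plate [([303.0, 215.0], 0.72)]
top hole_left [([299.0, 214.0], 0.77), ([304.0, 191.0], 0.27)]
top hole_right [([301.0, 217.0], 0.73)]
top latch_pivot [([309.0, 193.0], 0.6)]
top latch_grip [([307.0, 177.0], 0.74)]
top latch [([310.0, 174.0], 0.82), ([299.0, 213.0], 0.71)]
top fixture_base [([304.0, 191.0], 0.56)]
top plug_gauge [([429.0, 235.0], 0.82)]
top grease_tin [([302.0, 219.0], 0.72)]
top spare_collar [([268.0, 149.0], 0.54), ([305.0, 188.0], 0.26)]
top ring_stack_4 [([193.0, 181.0], 0.82)]
side [[467.25086462585523, 0.0, 318.36423583540795], [0.0, 467.25086462585523, 189.92782820223323], [0.0, 0.0, 1.0]] [[-0.876, -0.483, -0.006], [-0.266, 0.493, -0.828], [0.403, -0.724, -0.56]] [0.469, 0.234, 0.919]
side pin_left [([300.0, 234.0], 0.69)]
side pin_right [([299.0, 237.0], 0.75), ([323.0, 223.0], 0.32)]
side nest_plate [([328.0, 224.0], 0.56), ([293.0, 202.0], 0.22)]
side hole_left [([323.0, 222.0], 0.77)]
side hole_right [([324.0, 222.0], 0.71)]
side latch_pivot [([298.0, 231.0], 0.85)]
side latch_grip [([288.0, 202.0], 0.83)]
side latch [([291.0, 200.0], 0.59)]
side fixture_base [([295.0, 233.0], 0.91)]
side plug_gauge [([398.0, 164.0], 0.92)]
side grease_tin [([318.0, 312.0], 0.62)]
side spare_collar [([247.0, 225.0], 0.81)]
side ring_stack_4 [([223.0, 254.0], 0.63)]
1.4
```

View pics/top0.png

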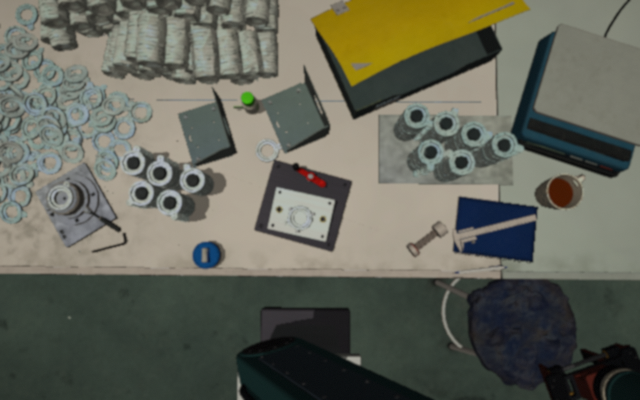

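View pics/side0.png

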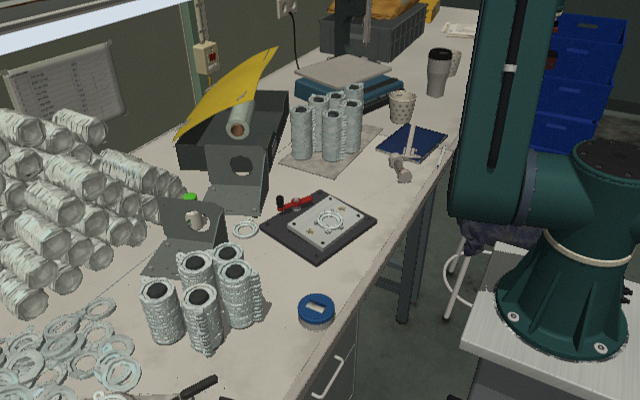

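```bash
python3 - <<'E'
import cv2
for n,(x0,y0,x1,y1) in dict(top=(230,130,380,290),side=(200,150,400,300)).items():
    im=cv2.imread(f"pics/{n}0.png")[y0:y1,x0:x1]
    s=600/(y1-y0) if n=="top" else 4
    cv2.imwrite(f"pics/{n}0z.png",cv2.resize(im,None,fx=min(s,4),fy=min(s,4),interpolation=cv2.INTER_CUBIC)[:600])
E
```

```text
(no output)
```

View pics/top0z.png

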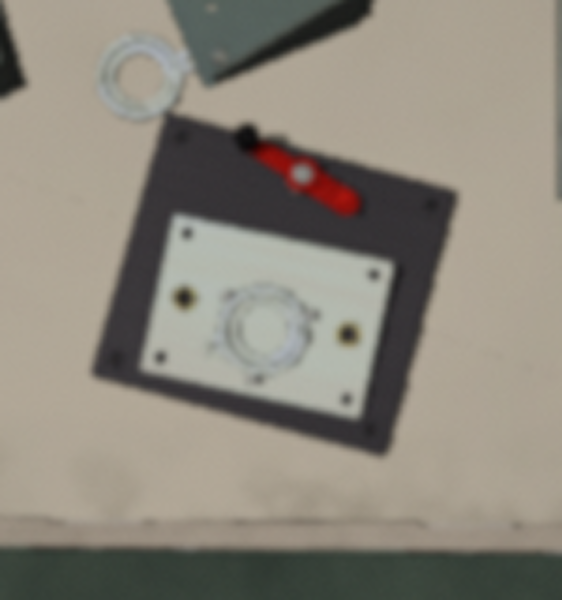

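View pics/side0z.png

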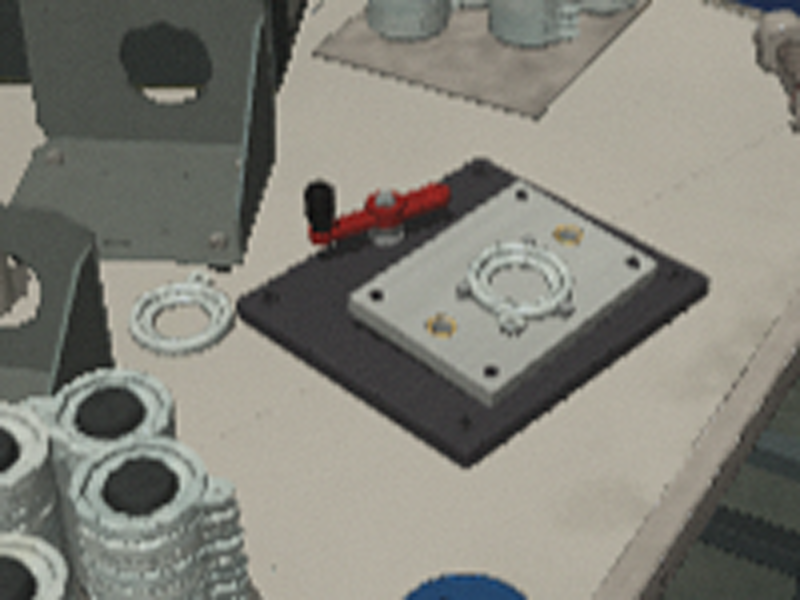

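The top view shows the base turned slightly clockwise, with its latch post near px (311,177) and grip near (296,167). The plate is toward the front and its holes are near (279,210) and (323,219). The networks' hole and pin spots aren't precise, so I'll fit the outlines instead.

```bash
cat > h.py <<'E'
import numpy as np,cv2
from scipy.optimize import least_squares
def proj(c,X):
    X=np.atleast_2d(X); Y=X@c["R"].T+c["t"]; p=Y@c["intrinsics"].T; return p[:,:2]/p[:,2:]
def back(c,uv,z):
    uv=np.atleast_2d(uv).astype(float); K=c["intrinsics"]
    d=np.c_[(uv-[K[0,2],K[1,2]])/[K[0,0],K[1,1]],np.ones(len(uv))]@c["R"]
    o=-c["R"].T@c["t"]; z=np.broadcast_to(z,len(uv)); s=(z-o[2])/d[:,2]
    return o+d*s[:,None]
def cloud(c):
    v,u=np.mgrid[:400,:640]; K=c["intrinsics"]; Z=c["range_z"]
    P=np.stack([(u-K[0,2])/K[0,0]*Z,(v-K[1,2])/K[1,1]*Z,Z],-1)
    P=(P-c["t"])@c["R"]; P[Z<=0]=np.nan; return P
E
python3 - <<'E'
from h import *
for n in ["top","side"]:
    c=dict(np.load(f"{n}0.npz")); P=cloud(c)
    box=dict(top=(245,160,360,255),side=(255,185,385,270))[n]
    x0,y0,x1,y1=box
    sub=P[y0:y1,x0:x1]; im=c["image"][y0:y1,x0:x1].astype(int)
    hsv=cv2.cvtColor(c["image"],cv2.COLOR_BGR2HSV)[y0:y1,x0:x1]
    z=sub[...,2]
    print(n,"z pct",np.nanpercentile(z,[1,10,30,50,70,90,99]).round(4), "valid",np.isfinite(z).mean())
    print("V of base/plate/bench",np.percentile(hsv[...,2],[5,20,40,60,80,95]))
    red=(hsv[...,1]>150)&(hsv[...,2]>80)&((hsv[...,0]<8)|(hsv[...,0]>172))
    print("red xyz",np.nanmedian(sub[red],0).round(4),red.sum())
    zz=z.copy()
    cv2.imwrite(f"pics/{n}_z.png",cv2.resize((np.clip(np.nan_to_num(z),-.0,.06)/.06*255).astype(np.uint8),None,fx=5,fy=5,interpolation=0))
c=dict(np.load("top0.npz"));P=cloud(c)
for n,r in dict(ringstack=(150,150,215,225),br1=(175,85,240,165),br2=(255,75,335,155)).items():
    s=P[r[1]:r[3],r[0]:r[2]]; h=s[s[...,2]>.04]; print(n,h.min(0).round(3),h.max(0).round(3))
E
```

```text
top z pct [-0.0044 -0.0013  0.0016  0.0133  0.018   0.037   0.0443] valid 0.9958810068649886
V of base/plate/bench [ 53.  58. 162. 173. 176. 184.]
red xyz [ 0.6058 -0.0343  0.0378] 178
side z pct [-0.0019 -0.0001  0.0013  0.0039  0.0172  0.037   0.052 ] valid 0.996289592760181
V of base/plate/bench [ 47.  63. 162. 174. 177. 180.]
red xyz [ 0.6059 -0.0148  0.0379] 146
ringstack [0.492 0.213 0.04 ] [0.663 0.388 0.143]
br1 [0.63 0.17 0.04] [0.82  0.285 0.139]
br2 [ 0.679 -0.084  0.041] [0.88  0.122 0.147]
```

View pics/top_z.png

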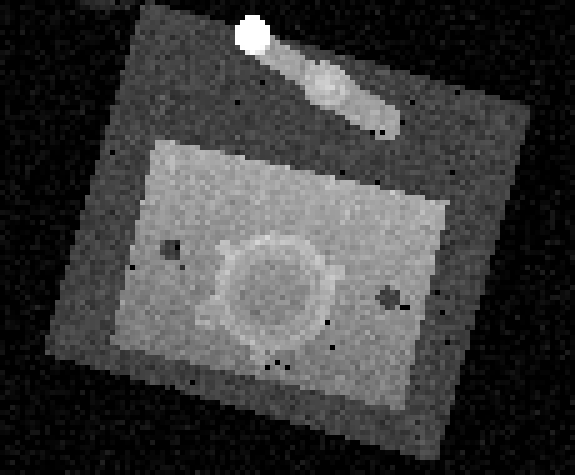

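```bash
cat >> h.py <<'E'
def T(p,L,W,H,xy,yaw,z0,pitch=0):
    # box corners; pitch raises the back (x+), about front-bottom edge
    l=np.array([[sx*L/2,sy*W/2,h] for sx in(-1,1) for sy in(-1,1) for h in(0,H)])
    return rig(l,xy,yaw,z0,pitch,L)
def rig(l,xy,yaw,z0,pitch,L):
    # plate frame: origin centre underside at xy ; front-bottom edge at z0
    cp,sp=np.cos(pitch),np.sin(pitch)
    x=l[:,0]*cp-l[:,2]*sp; z=l[:,0]*sp+l[:,2]*cp+z0+L/2*sp
    c,s=np.cos(yaw),np.sin(yaw)
    return np.c_[xy[0]+c*x-s*l[:,1],xy[1]+s*x+c*l[:,1],z]
def sd(pts,poly):
    poly=poly.astype(np.float32); return np.array([cv2.pointPolygonTest(poly,(float(a),float(b)),True) for a,b in pts])
def hull(c,X): return cv2.convexHull(proj(c,X).astype(np.float32))[:,0]
def contour(soft,level=.5,k=8):
    big=cv2.resize(soft.astype(np.float32),None,fx=k,fy=k,interpolation=cv2.INTER_LINEAR)
    m=(big>level).astype(np.uint8)
    cs,_=cv2.findContours(m,cv2.RETR_EXTERNAL,cv2.CHAIN_APPROX_NONE)
    q=max(cs,key=cv2.contourArea)[:,0].astype(float)[::3]
    return (q+.5)/k-.5
ROI=dict(top=(235,150,370,262),side=(240,170,395,280))
def masks(c,n):
    P=cloud(c); x0,y0,x1,y1=ROI[n]
    r=np.zeros((400,640),bool); r[y0:y1,x0:x1]=1
    V=cv2.cvtColor(c["image"],cv2.COLOR_BGR2HSV)
    z=np.nan_to_num(P[...,2]); S=V[...,1]; V=V[...,2]
    zb=cv2.medianBlur(z.astype(np.float32),3)
    base=r&(zb>.0075)
    base=cv2.morphologyEx(base.astype(np.uint8),cv2.MORPH_OPEN,np.ones((7,7)))
    nb,lab,st,_=cv2.connectedComponentsWithStats(base); base=lab==1+np.argmax(st[1:,4])
    inner=cv2.erode(base.astype(np.uint8),np.ones((5,5)))>0
    soft=np.clip((V.astype(float)-60)/110,0,1)*inner
    soft[(S>100)]=0
    return base,soft,P
def fit(cams,verbose=True):
    """cams: dict name->capture"""
    B={};Q={}
    for n,c in cams.items():
        b,s,P=masks(c,n); B[n]=contour(b); Q[n]=contour(s)
    c=cams["top"]; g=back(c,B["top"].mean(0),.015)[0]
    def rb(p): return np.concatenate([sd(B[n],hull(cams[n],T(p,.195,.215,.015,p[:2],p[2],0))) for n in cams])
    best=None
    for y0 in(-.2,0,.2):
        r=least_squares(rb,[g[0],g[1],y0],loss="soft_l1",f_scale=.4,x_scale=[.01,.01,.05],diff_step=1e-3)
        if best is None or r.cost<best.cost: best=r
    b=best.x; g=back(c,Q["top"].mean(0),.03)[0]
    def rp(p): return np.concatenate([sd(Q[n],hull(cams[n],T(p,.11,.155,.012,p[:2],p[2],.015,p[3]))) for n in cams])
    r=least_squares(rp,[g[0],g[1],b[2],.05],loss="soft_l1",f_scale=.4,x_scale=[.01,.01,.05,.05],diff_step=1e-3)
    p=r.x
    R=lambda a:np.array([[np.cos(a),-np.sin(a)],[np.sin(a),np.cos(a)]])
    rel=R(b[2]).T@(p[:2]-b[:2])
    if verbose:
        print("base",b.round(4),"rms",np.sqrt(np.mean(rb(b)**2)).round(2),"plate",p.round(4),"rms",np.sqrt(np.mean(rp(p)**2)).round(2),"pitch",p[3].round(3))
        print("plate in base mm",(rel*1e3).round(1),"dyaw",(p[2]-b[2]).round(4))
    return b,p,rel,p[2]-b[2]
E
python3 - <<'E'
from h import *
C={n:dict(np.load(f"{n}0.npz")) for n in("top","side")}
fit({"top":C["top"]}); b,p,rel,dy=fit(C)
for n,c in C.items():
    bm,s,P=masks(c,n); im=cv2.resize(c["image"],None,fx=4,fy=4)
    for X,col in((T(b,.195,.215,.015,b[:2],b[2],0),(0,255,0)),(T(p,.11,.155,.012,p[:2],p[2],.015,p[3]),(255,0,255))):
        cv2.polylines(im,[np.int32((hull(c,X)+.5)*4)],True,col,1)
    h=rig(np.array([[0,.058,.012],[0,-.058,.012]]),p[:2],p[2],.015,p[3],.11)
    for q in proj(c,h): cv2.circle(im,tuple(np.int32((q+.5)*4)),4,(0,0,255),1)
    pv=rig(np.array([[.076,0,.040],[0.076,0,.033]]),b[:2],b[2],0,0,.195)
    print(n,"pivot",proj(c,pv).round(1),pv.round(4)[0])
    x0,y0,x1,y1=ROI[n]; cv2.imwrite(f"pics/{n}_fit0.png",im[y0*4:y1*4,x0*4:x1*4])
    gm=(P[...,2]>.06); 
    m=np.zeros_like(gm); m[150:220,270:320]=1; q=P[gm&m]; print(n,"grip pts",len(q),np.median(q,0).round(4) if len(q) else '')
    # depth check of the plate's plane
    ph=rig(np.array([[.045,.04,.012],[.045,-.04,.012],[-.045,.05,.012],[-.045,-.05,.012]]),p[:2],p[2],.015,p[3],.11)
    for X,q in zip(ph,proj(c,ph).round().astype(int)):
        print(n,X.round(4),np.nanmedian(P[q[1]-1:q[1]+2,q[0]-1:q[0]+2,2]).round(4))
E
```

```text
base [ 0.5382 -0.004  -0.2581] rms 0.41 plate [ 0.5159 -0.001  -0.2095  0.207 ] rms 0.16 pitch 0.207
plate in base mm [-22.4  -2.8] dyaw 0.0485
base [ 0.539  -0.0045 -0.2587] rms 2.36 plate [ 0.5162 -0.001  -0.2061  0.0975] rms 1.14 pitch 0.097
plate in base mm [-23.   -2.4] dyaw 0.0526
top pivot [[310.  176.2]
 [310.1 176.5]] [ 0.6125 -0.024   0.04  ]
top grip pts 39 [0.6341 0.014  0.0681]
top [0.5671 0.0292 0.0367] 0.0378
top [ 0.5507 -0.0491  0.0367] 0.0392
top [0.4814 0.0574 0.0279] 0.0279
top [ 0.461  -0.0405  0.0279] 0.0282
side pivot [[295.8 200.2]
 [295.9 202.5]] [ 0.6125 -0.024   0.04  ]
side grip pts 45 [0.6318 0.0177 0.0669]
side [0.5671 0.0292 0.0367] 0.0388
side [ 0.5507 -0.0491  0.0367] 0.0388
side [0.4814 0.0574 0.0279] 0.0283
side [ 0.461  -0.0405  0.0279] 0.029
```

View pics/top_fit0.png

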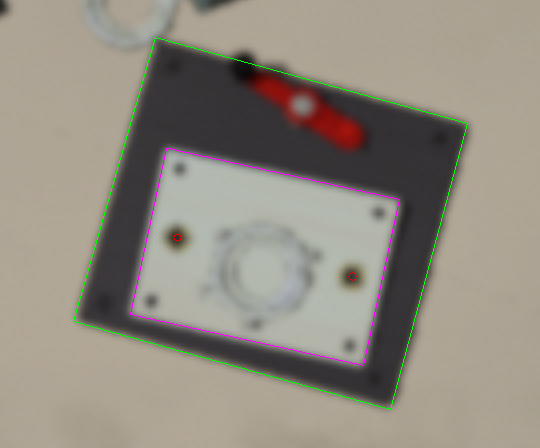

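View pics/side_fit0.png

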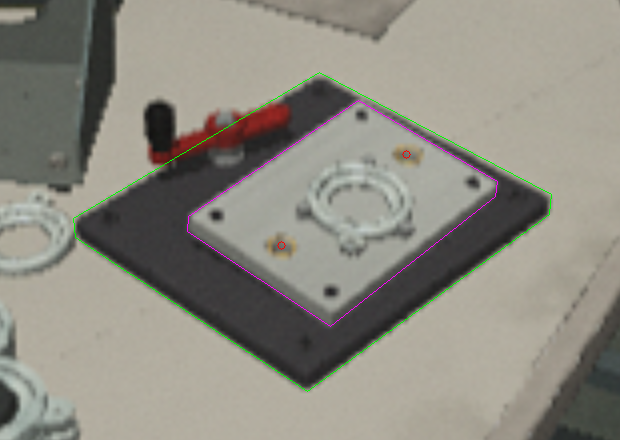

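```bash
cat >> h.py <<'E'
from scipy.spatial.transform import Rotation as Ro
BASE=np.array([.539,-.0045,-.2587])
def w(x,y,z):
    c,s=np.cos(BASE[2]),np.sin(BASE[2]); return [BASE[0]+c*x-s*y,BASE[1]+s*x+c*y,z]
def quat(a):  # tool z down, tool x at world heading a
    x=np.array([np.cos(a),np.sin(a),0]); z=np.array([0,0,-1.]); return Ro.from_matrix(np.c_[x,np.cross(z,x),z]).as_quat()
E
python3 - <<'E'
from h import *; from bench import *
for s in(1,-1):
    q=quat(BASE[2]+s*np.pi/2); print(s,np.round(inverse_kinematics(w(-.110,-.002,.1),q),3))
q=min((quat(BASE[2]+s*np.pi/2) for s in(1,-1)),key=lambda q:abs(inverse_kinematics(w(-.110,-.002,.1),q)[5]))
move_ptp(w(-.110,-.002,.1),q); print(current_clock(),current_finger_gap())
servo_line(w(-.110,-.002,.0195),rate=.08)
print(current_clock(),current_force().round(1) if hasattr(current_force(),'round') else current_force())
print("stop",servo_line(w(-.088,-.002,.0195),rate=.03,contact_N=20))
f=current_force();print(current_clock(),np.round(f,1))
print("stop",servo_line(w(-.071,0,.0195),rate=.03,contact_N=20))
f=current_force();print(current_clock(),np.round(f,1),np.round(current_position(),4),np.round(w(-.071,0,.0195),4))
C={n:capture(n) for n in("top","side")}
for n,c in C.items(): cv2.imwrite(f"pics/{n}1.png",cv2.resize(c["image"][150:280,230:400],None,fx=4,fy=4)); np.savez(f"{n}1.npz",**c)
E
```

```text
1 [-0.11   0.291  2.    -0.     0.85  -1.422]
-1 [-0.11   0.291  2.    -0.     0.85   1.72 ]
3.7 0.08777028563407899
4.8583 [ 0.1 -0.5  0.1]
stop False
5.7417 [-6.6  3.2  5.5]
stop False
6.4583 [-10.    2.3   4.9] [0.4629 0.0148 0.0184] [0.4704 0.0137 0.0195]
```

View pics/top1.png

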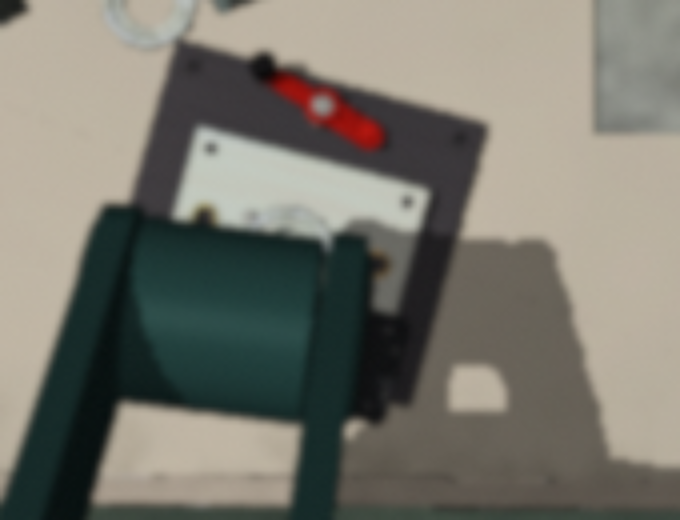

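View pics/side1.png

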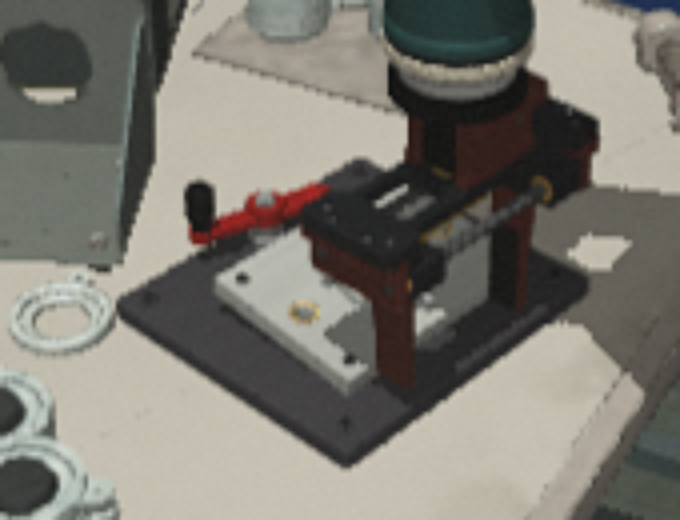

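The side view shows both fingers flush against the plate's front edge and the plate still cocked. The left hole is at about px (305,312) in the crop. The arm lags its target under load, so I'll check the settled pose, back off a little and re-measure.

```bash
cat >> h.py <<'E'
def inbase(P):
    d=np.array(P[:2])-BASE[:2]; c,s=np.cos(BASE[2]),np.sin(BASE[2]); return np.array([c*d[0]+s*d[1],-s*d[0]+c*d[1],P[2]])
def look(tag):
    from bench import capture
    C={n:capture(n) for n in("top","side")}
    for n,c in C.items(): np.savez(f"{n}{tag}.npz",**c)
    return C
def draw(C,b,p,tag):
    for n,c in C.items():
        im=cv2.resize(c["image"],None,fx=4,fy=4)
        for X,col in((T(b,.195,.215,.015,b[:2],b[2],0),(0,255,0)),(T(p,.11,.155,.012,p[:2],p[2],.015,p[3]),(255,0,255))):
            cv2.polylines(im,[np.int32((hull(c,X)+.5)*4)],True,col,1)
        x0,y0,x1,y1=ROI[n]; cv2.imwrite(f"pics/{n}_{tag}.png",im[y0*4:y1*4,x0*4:x1*4])
E
python3 - <<'E'
from h import *; from bench import *
for i in range(2):
    sleep(.15); print((inbase(current_position())*1e3).round(1),np.round(current_force(),1))
servo_line(w(-.10,0,.0195),rate=.15)
servo_line(w(-.15,0,.12),rate=.25)
print(current_clock())
C=look("2")
for n,c in C.items(): cv2.imwrite(f"pics/{n}2.png",cv2.resize(c["image"][150:280,230:400],None,fx=4,fy=4))
E
```

```text
[-75.9  -0.6  18.5] [-6.1  1.4  0.2]
[-75.   -0.5  18.5] [-4.4  0.7 -0.6]
7.8
```

View pics/top2.png

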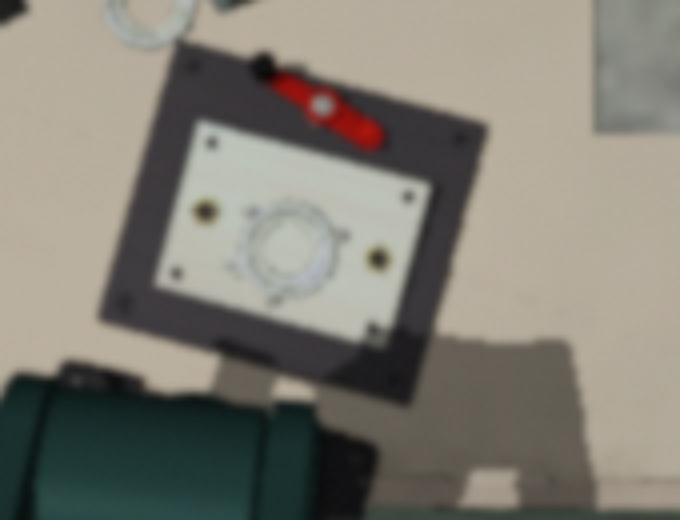

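View pics/side2.png

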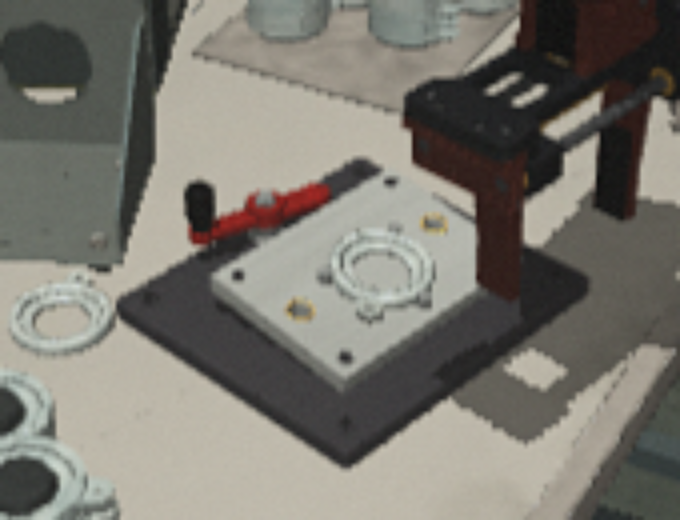

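```bash
cat >> h.py <<'E'
def fitp(c,b=BASE,z0=.015,seated=False,verbose=True):
    """plate pose from the top picture with the base held; pitch follows from the pins"""
    P=cloud(c); z=cv2.medianBlur(np.nan_to_num(P[...,2]).astype(np.float32),3)
    H=hull(c,T(b,.18,.20,.015,b[:2],b[2],0)); m=np.zeros((400,640),np.uint8); cv2.fillPoly(m,[np.int32(H)],1)
    hsv=cv2.cvtColor(c["image"],cv2.COLOR_BGR2HSV); V=hsv[...,2].astype(float)
    soft=np.clip((V-60)/110,0,1)*m; soft[hsv[...,1]>100]=0
    soft[(z>.022)&(m>0)&(soft>.12)&(hsv[...,1]<100)&(soft<.6)&(z<.05)]+=0
    q=contour(soft)
    R=np.array([[np.cos(b[2]),np.sin(b[2])],[-np.sin(b[2]),np.cos(b[2])]])
    def geo(p):
        X=b[:2]+R.T@p[:2]; pit=0 if seated else np.arctan2(.0095,.055-p[0]); return T(0,.11,.155,.012,X,b[2]+p[2],z0,pit)
    f=lambda p:sd(q,hull(c,geo(p)))
    r=least_squares(f,[-.015,0,0],loss="cauchy",f_scale=.2,x_scale=[.01,.01,.05],diff_step=1e-3)
    best=r
    for s in ([-.008,0,0],[0,0,0],[-.02,.003,.02]):
        r=least_squares(f,s,loss="cauchy",f_scale=.2,x_scale=[.01,.01,.05],diff_step=1e-3)
        if r.cost<best.cost: best=r
    p=best.x; e=f(p)
    if verbose: print("rel mm",(p[:2]*1e3).round(2),"dyaw",p[2].round(4),"med|e|px",np.median(abs(e)).round(2))
    return p
E
python3 - <<'E'
from h import *
for t in"02":
    c=dict(np.load(f"top{t}.npz")); p=fitp(c); fitp(c,seated=True)
    P=cloud(c)
    for l in ([.045,.04],[.045,-.04],[-.03,.06],[-.03,-.06]):
        R=np.array([[np.cos(BASE[2]),-np.sin(BASE[2])],[np.sin(BASE[2]),np.cos(BASE[2])]])
        X=np.r_[BASE[:2]+R@(p[:2]+l),.033]; q=proj(c,X)[0].round().astype(int); print(l,np.nanmedian(P[q[1]-1:q[1]+2,q[0]-1:q[0]+2,2]).round(4))
E
```

```text
rel mm [-23.34  -2.33] dyaw 0.0498 med|e|px 0.21
rel mm [-23.32  -2.8 ] dyaw 0.0487 med|e|px 0.23
[0.045, 0.04] 0.0369
[0.045, -0.04] 0.0384
[-0.03, 0.06] 0.0309
[-0.03, -0.06] 0.0303
rel mm [-7.23 -2.58] dyaw -0.002 med|e|px 0.18
rel mm [-7.33 -1.75] dyaw 0.0 med|e|px 0.35
[0.045, 0.04] 0.0416
[0.045, -0.04] 0.0407
[-0.03, 0.06] 0.0322
[-0.03, -0.06] 0.031
```

Plate after the first push: yaw is corrected, x is -7 mm and y is about -2.3 mm. Next I'll nudge it about +2.3 mm in y from its right edge, using the back of the left finger.

```bash
python3 - <<'E'
from h import *; from bench import *
servo_line(w(-.007,-.150,.10),rate=.25)
servo_line(w(-.007,-.150,.022),rate=.12)
sleep(.2); f0=np.array(current_force())
print(current_clock(), (inbase(current_position())*1e3).round(1))
hit=servo_line(w(-.007,-.125,.022),rate=.02,contact_N=2.0)
p=inbase(current_position()); print(hit,(p*1e3).round(2),np.round(np.array(current_force())-f0,1),current_clock())
E
```

```text
9.8833 [  -6.3 -150.1   22.8]
True [  -7.35 -132.75   21.72] [-0.3  1.  -0.4] 10.725
```

```bash
python3 - <<'E'
from h import *; from bench import *
C=look("3"); c=C["top"]; 
fitp(c)
for n,c in C.items(): cv2.imwrite(f"pics/{n}3.png",cv2.resize(c["image"][150:280,230:400],None,fx=4,fy=4))
E
```

```text
rel mm [-6.88 -0.62] dyaw 0.0003 med|e|px 0.83
```

View pics/top3.png

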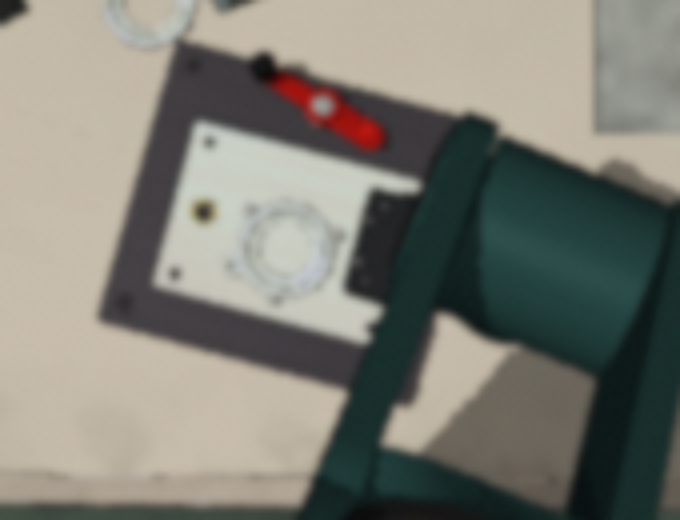

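View pics/side3.png

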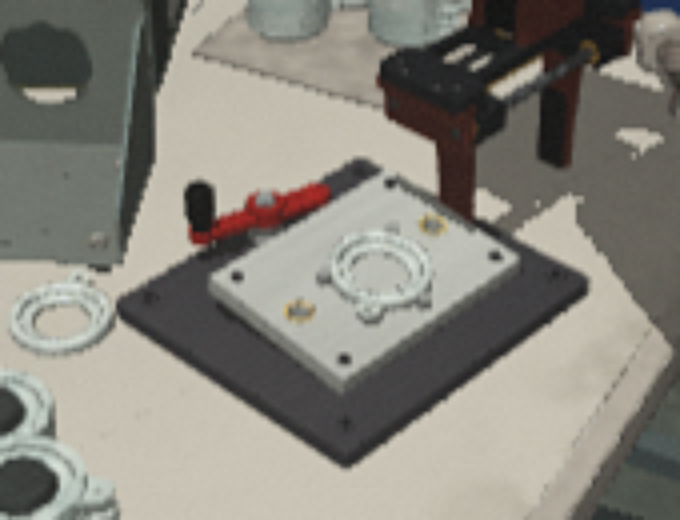

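```bash
cat >> h.py <<'E'
def shift(a,b,n,box):
    x0,y0,x1,y1=box
    A,B=[cv2.cvtColor(i["image"][y0:y1,x0:x1],cv2.COLOR_BGR2GRAY).astype(np.float32) for i in(a,b)]
    M=np.eye(2,3,dtype=np.float32)
    cc,M=cv2.findTransformECC(A,B,M,cv2.MOTION_TRANSLATION,(3,200,1e-5),None,1)
    u=np.array([(x0+x1)/2,(y0+y1)/2]); zz=.035
    d=back(b,u+M[:,2],zz)-back(a,u,zz); d=d[0]
    c,s=np.cos(BASE[2]),np.sin(BASE[2])
    return np.round(M[:,2],2),np.round(np.array([c*d[0]+s*d[1],-s*d[0]+c*d[1]])*1e3,2),round(cc,3)
E
python3 - <<'E'
from h import *
L=lambda t:dict(np.load(t+".npz"))
a,b=L("top2"),L("top3")
for box in((274,196,288,210),(288,198,316,226),(270,184,316,226)): print(shift(a,b,"top",box))
a,b=L("side2"),L("side3")
for box in((298,220,312,234),(308,205,342,232),(282,200,340,240)): print(shift(a,b,"side",box))
E
```

```text
(array([-0.49,  0.03], dtype=float32), array([-0.42,  1.2 ]), 0.852)
(array([-0.56, -0.01], dtype=float32), array([-0.37,  1.39]), 0.897)
(array([-0.49, -0.06], dtype=float32), array([-0.19,  1.26]), 0.995)
(array([-0.04,  0.46], dtype=float32), array([-1.13,  1.26]), 0.876)
(array([-0.44,  0.26], dtype=float32), array([0.08, 1.43]), 0.758)
(array([-0.3 ,  0.34], dtype=float32), array([-0.4 ,  1.41]), 0.975)
```

The plate has already moved about +1.3 mm. I'll nudge it about 0.9 mm more, then push forward.

```bash
python3 - <<'E'
from h import *; from bench import *
p=inbase(current_position()); print((p*1e3).round(2),np.round(current_force(),1))
y=p[1]
for i in range(12):
    if inbase(current_position())[1]>=-.1318: break
    y+=.0006; servo_line(w(-.007,y,.022),rate=.02)
p=inbase(current_position()); print(i,(p*1e3).round(2),np.round(current_force(),1),current_clock())
servo_line(w(-.007,-.145,.022),rate=.1)
servo_line(w(-.02,-.150,.10),rate=.25)
servo_line(w(-.15,-.05,.10),rate=.3)
C=look("4"); print(current_clock())
fitp(C["top"])
L=lambda t:dict(np.load(t+".npz"))
print(shift(L("top2"),C["top"],"top",(270,184,316,226)),shift(L("top2"),C["top"],"top",(300,190,330,226)))
E
```

```text
[  -7.68 -132.94   21.51] [ 1.1 -0.2 -0.3]
3 [  -6.95 -131.48   22.01] [-0.7 -3.  -0.3] 11.575
13.1333
rel mm [-8.39 -1.07] dyaw 0.0025 med|e|px 0.22
(array([-0.66, -0.07], dtype=float32), array([-0.27,  1.69]), 0.995) (array([-0.82, -0.25], dtype=float32), array([0.07, 2.23]), 0.968)
```

```bash
python3 - <<'E'
from h import *; from bench import *
servo_line(w(-.10,-.001,.06),rate=.25)
servo_line(w(-.095,-.001,.0195),rate=.1)
servo_line(w(-.080,-.001,.0195),rate=.06,contact_N=15)
x=-.080
for i in range(22):
    x+=.0012; servo_line(w(x,-.001+.0008*(i/15),.0195),rate=.02)
    p=inbase(current_position()); f=np.array(current_force()); print((p*1e3).round(1),f.round(1))
    if p[0]>-.0665 or np.hypot(f[0],f[1])>22: break
print(current_clock())
C=look("5")
for n,c in C.items(): cv2.imwrite(f"pics/{n}5.png",cv2.resize(c["image"][150:280,230:400],None,fx=4,fy=4))
E
```

```text
[-79.   -1.   19.5] [-0.5 -0.5 -0.4]
[-77.6  -0.9  19.5] [-0.1 -0.1  0.3]
[-76.3  -0.9  19.5] [-1.2  0.5  0.2]
[-75.4  -0.9  19.5] [-0.6  0.4  0.3]
[-75.1  -0.9  19.3] [-3.2  0.7  1.9]
[-75.   -0.9  19.3] [-6.5  1.5  4.7]
[-74.9  -0.9  19.2] [-6.6  1.6  7.3]
[-74.8  -0.9  19.1] [-9.4  3.7  9.8]
[-74.8  -0.9  19. ] [-11.1   3.7  10.2]
[-74.7  -1.   18.9] [-13.7   4.8  12.4]
[-74.4  -1.   18.8] [-14.9   4.8  13.6]
[-74.1  -1.   18.7] [-16.2   5.5  14.2]
[-66.3  -0.5  19.2] [ 1.3 -0.5 -2. ]
17.8167
```

View pics/side5.png

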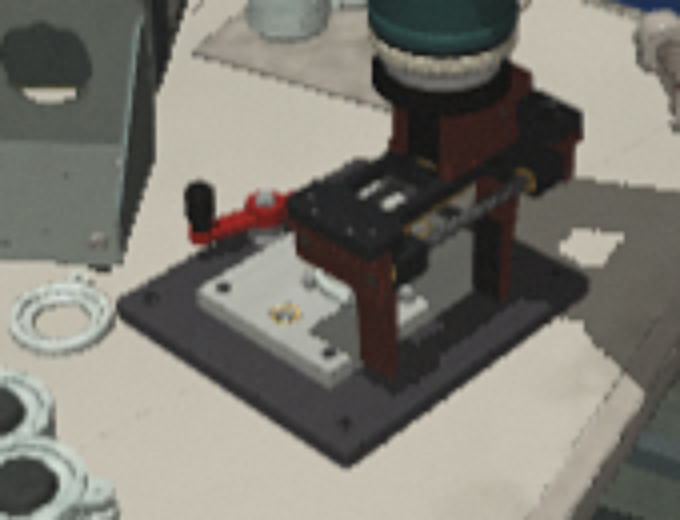

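The plate appears to have dropped: a pin is visible in the left hole at crop px (287,315). I'll back off, verify, and check bracket clearances before moving the latch.

```bash
python3 - <<'E'
from h import *; from bench import *
servo_line(w(-.10,-.001,.0195),rate=.15)
servo_line(w(-.15,-.02,.12),rate=.3)
C=look("6"); print(current_clock())
fitp(C["top"],seated=True)
for n,c in C.items(): cv2.imwrite(f"pics/{n}6.png",cv2.resize(c["image"][150:280,230:400],None,fx=4,fy=4))
c=C["top"];P=cloud(c);R=np.array([[np.cos(BASE[2]),-np.sin(BASE[2])],[np.sin(BASE[2]),np.cos(BASE[2])]])
for l in ([.045,.04],[.045,-.04],[-.03,.06],[-.03,-.06]):
    X=np.r_[BASE[:2]+R@np.array(l),.027]; q=proj(c,X)[0].round().astype(int); print(l,np.nanmedian(P[q[1]-1:q[1]+2,q[0]-1:q[0]+2,2]).round(4))
# height map near latch, both cameras merged, 10mm grid (max z)
pts=np.concatenate([cloud(C[n]).reshape(-1,3) for n in C]); pts=pts[np.isfinite(pts).all(1)]
xs=np.arange(.58,.82,.01); ys=np.arange(.16,-.16,-.01)
print("      y:",*[f"{int(y*1e3+5 if y>0 else y*1e3):4d}" for y in ys])
for x in xs[::-1]:
    row=[]
    for y in ys:
        m=(abs(pts[:,0]-x)<.005)&(abs(pts[:,1]-y)<.005)&(pts[:,2]<.3); row.append(f"{pts[m,2].max()*1e3:4.0f}" if m.any() else "   .")
    print(f"x{x*1e3:4.0f}  ",*row)
gm=(P[...,2]>.06); m=np.zeros_like(gm); m[155:200,280:325]=1; print("grip",np.median(P[gm&m],0).round(4))
E
```

```text
18.9333
rel mm [ 0.93 -0.65] dyaw 0.0001 med|e|px 0.23
[0.045, 0.04] 0.0291
[0.045, -0.04] 0.0281
[-0.03, 0.06] 0.0287
[-0.03, -0.06] 0.0285
      y:  165  155  144  134  124  114  104   94   84   74   64   54   44   34   24   14    0  -10  -20  -30  -40  -50  -60  -70  -80  -90 -100 -110 -120 -130 -140 -150
x 810     47   94   95   93   91   22   24   28   29   22   25   24   24   23   22   25   24   24   70  142  140    3    8    4    7    7  234  238  240  245  245  248
x 800     57   96   95   94   89    5   23   23   23   23   25   25   23   22   22   23   25   22   23  142  143    5    5    5    5    5    3  239  243  246  245  245
x 790     54   95   93   93   57    4   24   22   22   23   23   23   23   22   24   21   24   25   23   47  143  125    2    3    4    6    4  243  243  246    .    .
x 780      6   61   56   54    5    4    4   21   25   25   21   21   23   24   22   23   23   23   23   22  144  146    4    4    4    6    4    5    4   97   96   98
x 770      4    5    4    4    6    4    7   19   23   21   24   23   24   22   24   24   27   22   23   24  146  144 
[... 2569 characters left out ...]

x 610      3    5    4    3    4    5    4   17   19   20   30   30   33   32   19   20   35   50   54   48   40   34   21   20   20   19   17   17   17   13    4    4
x 600      5    4    5    5    7    5    2   19   22   19   30   32   33   31   32   30   29   46   46   45   41   42   39   20   21   20   18   20   21   22    4    5
x 590      4    6    4    4    4    5   11   19   19   19   31   32   29   32   31   32   31   32   32   38   42   40   42   20   19   20   19   19   19   18    3    5
x 580      3    5    5    5    3    4   18   19   18   30   31   33   31   30   32   32   31   31   30   33   32   40   31   31   30   18   20   19   20    6    5    3
grip [0.6341 0.0139 0.0683]
```

View pics/side6.png

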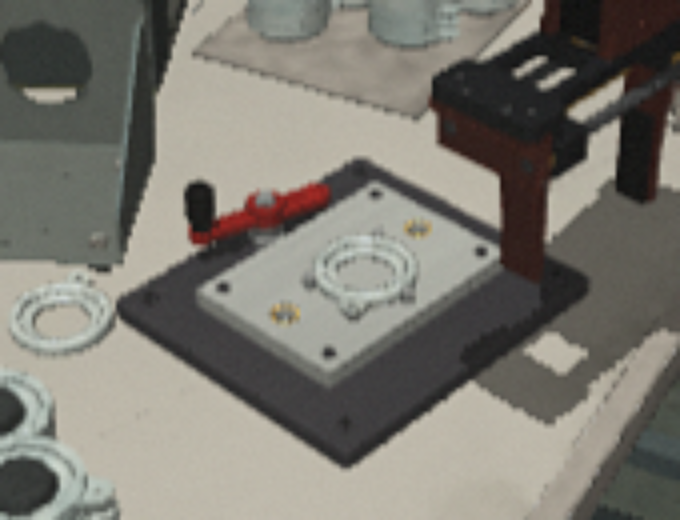

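View pics/top6.png

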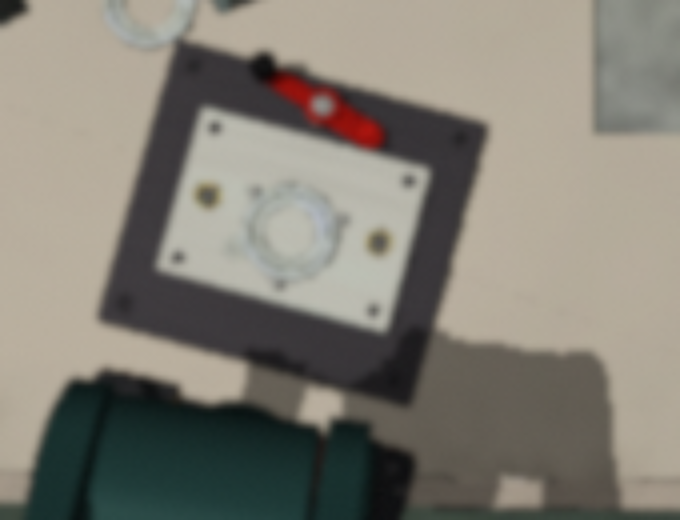

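The plate reads flat (four top points at 28.1–29.1 mm) and both pins show in their holes. Next is the latch: grip at (0.634, 0.014), about 1.36 rad. I'll sweep it round with the fingers closed and the tip at 53 mm.

```bash
python3 - <<'E'
from h import *; from bench import *
def fp(th,D): return w(.076+.044*np.cos(th)-np.sin(th)*D,.044*np.sin(th)+np.cos(th)*D,.053)
s=fp(1.36,.033)
move_gripper(0.0); print("gap",current_finger_gap(),current_clock())
servo_line([s[0],s[1],.12],rate=.3); servo_line(s,rate=.15)
print(current_clock(),np.round(current_force(),1)); sleep(.1); 
f0=np.array(current_force())
for th in np.r_[np.linspace(1.36,0.1,9)]:
    hit=servo_line(fp(th,.022),rate=.05,contact_N=25); f=np.array(current_force())-f0
    print(round(th,2),hit,f.round(1),(inbase(current_position())*1e3).round(1))
    if hit: break
print(current_clock())
C=look("7")
for n,c in C.items(): cv2.imwrite(f"pics/{n}7.png",cv2.resize(c["image"][150:280,230:400],None,fx=4,fy=4))
E
```

```text
gap 0.0001619266598098597 20.275
21.7417 [ 0.6 -0.4  0.3]
1.36 False [ 1.6 -0.9 -0.5] [64.5 47.6 53.3]
1.2 False [ 0.7 -0.7 -1. ] [71.7 49.  52.9]
1.05 False [-0.4  0.1 -0.5] [79.5 49.2 52.9]
0.89 False [ 1.3 -0.6 -0.7] [87.6 48.1 53.1]
0.73 False [ 1.4 -0.8 -1.3] [95.1 45.7 53.2]
0.57 False [ 0.9  0.4 -0.9] [101.9  42.1  53.1]
0.42 False [ 0.5 -1.5 -0.4] [108.   37.5  53.1]
0.26 False [ 1.1 -0.9 -1.9] [113.4  32.1  53. ]
0.1 False [ 0.7 -0.9 -0.5] [118.   25.8  53. ]
24.675
```

View pics/side7.png

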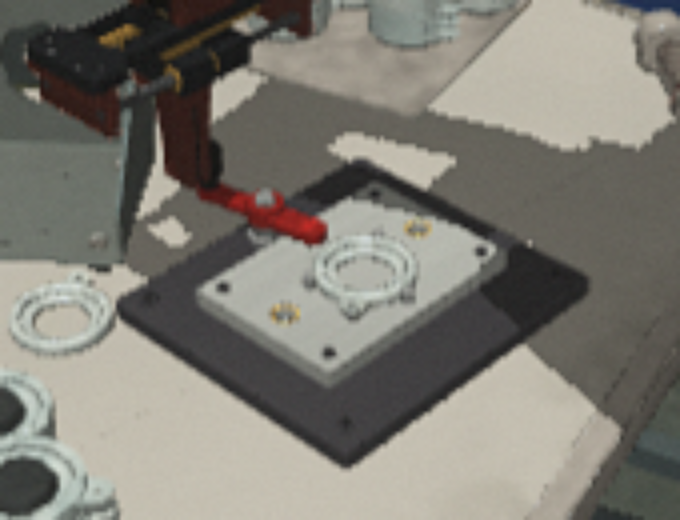

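The strap now lies over the plate's back edge, with its tip at crop px (315,232). I'll push on to the stop.

```bash
python3 - <<'E'
from h import *; from bench import *
f0=np.array(current_force())
hit=servo_line(w(.119,-.002,.053),rate=.03,contact_N=9); f=np.array(current_force())-f0
print(hit,f.round(1),(inbase(current_position())*1e3).round(1))
p=inbase(current_position())
servo_line(w(p[0],p[1]+.025,.053),rate=.1)
servo_line(w(p[0]-.02,p[1]+.03,.13),rate=.2)
servo_line(w(-.12,.0,.2),rate=.35)
print(current_clock())
C=look("8"); fitp(C["top"],seated=True)
R=np.array([[np.cos(BASE[2]),-np.sin(BASE[2])],[np.sin(BASE[2]),np.cos(BASE[2])]])
for n,c in C.items():
    cv2.imwrite(f"pics/{n}8.png",cv2.resize(c["image"][150:280,230:400],None,fx=4,fy=4))
    P=cloud(c); d=P[...,:2]-BASE[:2]; B=np.nan_to_num(d@R)
    m=(abs(B[...,0]-.115)<.04)&(abs(B[...,1])<.05)&(P[...,2]>.055)&(P[...,2]<.08)
    g=np.median(B[m],0); print(n,m.sum(),"grip in base",(g*1e3).round(1),"angle",np.arctan2(g[1],g[0]-.076).round(3))
    hsv=cv2.cvtColor(c["image"],cv2.COLOR_BGR2HSV); r=(hsv[...,1]>150)&(hsv[...,2]>80)&((hsv[...,0]<8)|(hsv[...,0]>172))&(abs(B[...,0]-.076)<.07)&(abs(B[...,1])<.06)
    q=B[r]; v=np.linalg.svd(q-q.mean(0),full_matrices=False)[2][0]; print("red axis angle",np.arctan(v[1]/v[0]).round(3),r.sum())
E
```

```text
True [1.5 1.9 2.1] [119.   18.1  53.2]
27.0417
rel mm [ 2.54 -0.4 ] dyaw -0.0001 med|e|px 0.54
top 55 grip in base [119.7   2.3] angle 0.053
red axis angle -0.007 151
side 63 grip in base [117.7   6.7] angle 0.16
red axis angle 0.024 154
```

View pics/side8.png

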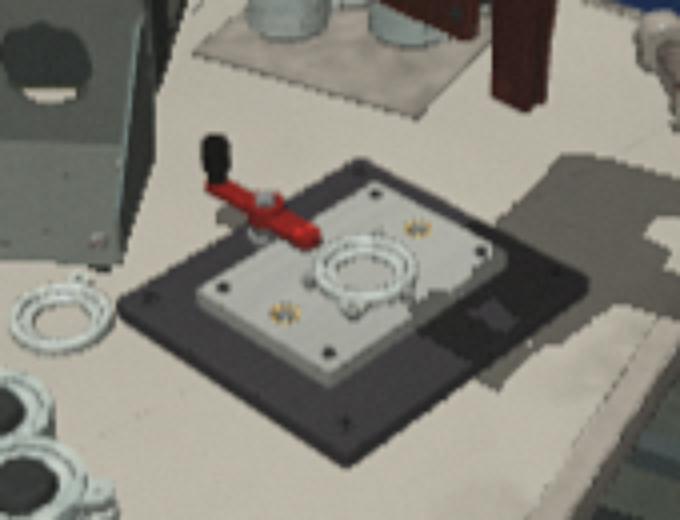

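View pics/top8.png

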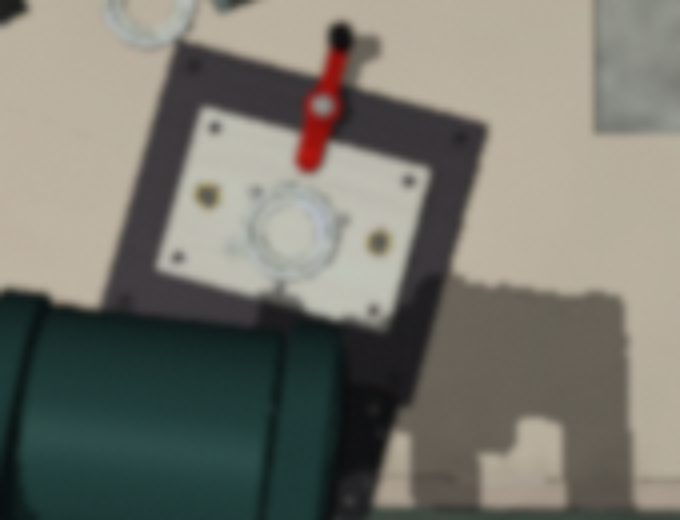

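Angle readings spread from -0.01 to 0.16 rad, the high one from the side camera's view of the grip's flank. There's plenty of time, so I'll push again and confirm it stalls at the stop.

```bash
python3 - <<'E'
from h import *; from bench import *
servo_line(w(.099,.048,.13),rate=.35)
servo_line(w(.117,.045,.053),rate=.15); sleep(.1)
f0=np.array(current_force()); y=.026
servo_line(w(.117,y,.053),rate=.1)
for i in range(22):
    y-=.001; servo_line(w(.117,y,.053),rate=.02)
    f=np.array(current_force())-f0; p=inbase(current_position()); print((p*1e3).round(1),f.round(1))
    if np.hypot(f[0],f[1])>9: break
sleep(.2); p=inbase(current_position()); print("held",(p*1e3).round(1),(np.array(current_force())-f0).round(1))
servo_line(w(.117,p[1]+.025,.053),rate=.1)
servo_line(w(.099,.048,.13),rate=.2)
servo_line(w(-.13,.0,.22),rate=.35)
print(current_clock())
C=look("9"); fitp(C["top"],seated=True)
L=lambda t:dict(np.load(t+".npz"))
print("latch shift 8->9",shift(L("top8"),C["top"],"top",(300,150,324,196)))
R=np.array([[np.cos(BASE[2]),-np.sin(BASE[2])],[np.sin(BASE[2]),np.cos(BASE[2])]])
c=C["top"];P=cloud(c);B=np.nan_to_num((P[...,:2]-BASE[:2])@R)
m=(abs(B[...,0]-.115)<.04)&(abs(B[...,1])<.05)&(P[...,2]>.055)&(P[...,2]<.08); g=np.median(B[m],0); print("grip",g.round(4))
hsv=cv2.cvtColor(c["image"],cv2.COLOR_BGR2HSV); r=(hsv[...,1]>150)&(hsv[...,2]>80)&((hsv[...,0]<8)|(hsv[...,0]>172))&(abs(B[...,0]-.076)<.07)&(abs(B[...,1])<.06)
q=B[r]; v=np.linalg.svd(q-q.mean(0),full_matrices=False)[2][0]; print("red axis",np.arctan(v[1]/v[0]).round(3))
for l in ([.045,.05],[.045,-.05],[-.02,.065],[-.02,-.065]):
    X=np.r_[BASE[:2]+R@np.array(l),.027]; q=proj(c,X)[0].round().astype(int); print(l,np.nanmedian(P[q[1]-1:q[1]+2,q[0]-1:q[0]+2,2]).round(4))
# bystanders: image change since start
a=L("top0")["image"].astype(int); d=abs(a-c["image"]).max(2)
for n,bx in dict(plug=(400,215,450,262),tin=(188,235,226,272),spare=(252,134,284,164),stack=(150,150,215,222)).items():
    s=d[bx[1]:bx[3],bx[0]:bx[2]]; print(n,np.percentile(s,[50,95,99]).round(1))
E
```

```text
[117.   25.1  53. ] [ 0.1 -0.8 -0.7]
[117.   24.1  52.9] [-0.  -0.4  0.6]
[117.  23.  53.] [ 0.8 -1.4  0. ]
[117.   21.9  53. ] [ 0.3 -0.9 -0.1]
[117.   20.9  53. ] [ 0.3 -1.9  0.2]
[117.  20.  53.] [ 0.2 -0.9 -1.2]
[117.   18.9  53. ] [-0.3 -1.7 -0.8]
[117.   18.2  53. ] [ 0.4  0.6 -0.6]
[117.   18.   53.1] [ 1.7  3.6 -0.6]
[117.   17.9  53.1] [ 0.8  7.2 -0.6]
[117.   17.7  53.1] [ 2.9  9.8 -2. ]
held [117.   17.7  53.1] [ 3.   8.8 -0.6]
33.875
rel mm [ 0.9  -1.87] dyaw 0.0035 med|e|px 0.41
latch shift 8->9 (array([ 0.  , -0.01], dtype=float32), array([ 0.02, -0.  ]), 1.0)
grip [0.1201 0.0025]
red axis -0.006
[0.045, 0.05] 0.0285
[0.045, -0.05] 0.0275
[-0.02, 0.065] 0.0274
[-0.02, -0.065] 0.0289
plug [12. 13. 14.]
tin [ 12.  132.8 151. ]
spare [12. 13. 14.]
stack [ 9. 13. 14.]
```

The latch is hard against its stop: it stalls at y = 17.7–18 mm with 9 N and hasn't moved since. The tin region changed in the image, so I'll check whether that's shadow or the arm covering it.

```bash
python3 - <<'E'
from h import *
i=[dict(np.load(f"{f}.npz"))["image"][y0:y1,x0:x1] for f,(x0,y0,x1,y1) in(("top0",(170,140,300,290)),("top9",(170,140,300,290)),("side0",(260,190,390,340)),("side9",(260,190,390,340)))]
cv2.imwrite("pics/cmp9.png",cv2.resize(np.vstack([np.hstack(i[:2]),np.hstack(i[2:])]),None,fx=2,fy=2))
E
```

```text
(no output)
```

View pics/cmp9.png

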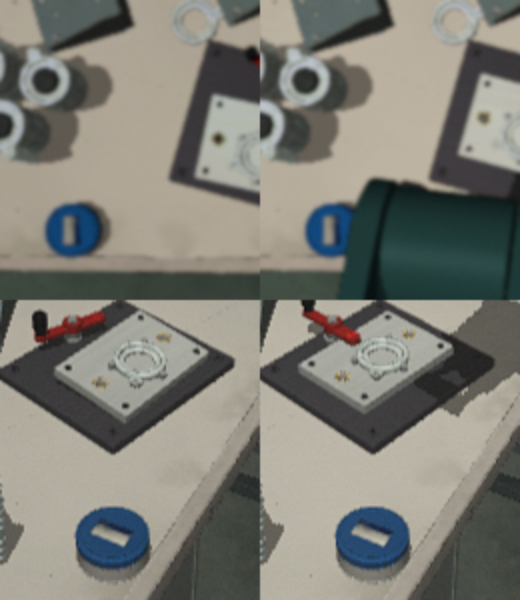

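The tin hasn't moved: it's at the same pixels in both side views, and in the top view the forearm covers part of it. I'll hand the job in.

```bash
python3 -c "
from bench import *
print(current_position(),current_force(),current_clock()); close_job()"
```

```text
[0.41490791 0.02851743 0.21929031] [0.16282863 0.8732104  0.16821934] 33.975
the job is handed in; nothing more can be done
```

The nest plate is seated flat over both pins, the latch is closed against its stop, and I handed the job in at about 34 s.

I pushed the front edge with both fingers, which took out the turn. I then nudged the right edge about 2 mm sideways and pushed forward until both holes dropped over the pins. Last, I swept the latch round by its grip with the fingers closed.

**Last checks:**
- **Plate flat:** its top reads level to within 1.5 mm at four points, and both pins show in the holes.
- **Plate position:** the clearest view, just before the latch move, put it 0.9 / -0.7 mm from nominal with no turn. Later fits, with the arm and its shadow partly over the plate, scattered up to 2.5 mm. I put that down to the view, because the pins were still in the holes.
- **Latch:** on a second push it stalled firmly under 9 N and had not moved since the first. The strap's axis reads about 0 rad. The grip position gave 0.05 rad from the top camera and 0.16 rad from the side camera. I discounted the side reading because that camera sees the grip's flank.
- **Bystanders:** none of the four moved in the pictures. The tin looked changed from the top only because the arm covered part of it, and the side view shows it in the same place.
- **Robot:** the arm was clear of everything, at 0.22 m height with under 1 N on the tool.

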